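# Find the missed fill, box it and shut the lid

### The job

Three jars look alike, but the filler missed one of them and it is clearly lighter than the other two. Feel which one it is by lifting, set it down gently and upright in the red reject box and shut the box's lid fully, leaving the two full jars standing on the blue mat. Don't knock over or push aside the other things on the bench.

Things in the scene. Friction and masses are not known exactly. Their poses are not given: they have to be found in the camera images.
- jar_a: One of three identical closed jars: straight, round, dark amber with a pale band, black cap (the top 25 mm); 64 mm across throughout, 115 mm tall. Origin at the centre of its underside, z up. Two jars are full (350 to 450 g in all), one was missed by the filler (150 to 190 g); which one changes each time, whatever its name or place. Grip across the cap with about 20 N.
- jar_b: One of three identical closed jars: straight, round, dark amber with a pale band, black cap (the top 25 mm); 64 mm across throughout, 115 mm tall. Origin at the centre of its underside, z up. Two jars are full (350 to 450 g in all), one was missed by the filler (150 to 190 g); which one changes each time, whatever its name or place. Grip across the cap with about 20 N.
- jar_c: One of three identical closed jars: straight, round, dark amber with a pale band, black cap (the top 25 mm); 64 mm across throughout, 115 mm tall. Origin at the centre of its underside, z up. Two jars are full (350 to 450 g in all), one was missed by the filler (150 to 190 g); which one changes each time, whatever its name or place. Grip across the cap with about 20 N.
- mat: Fixed blue bench mat, 160 mm (its x) by 380 mm (its y), 3 mm thick, on which the three jars start in a row along its y, about 130 mm apart. Origin at the centre of its underside, on the bench.
- reject_box: Fixed red plastic box on the bench, 170 x 170 mm outside and 135 mm high, open at the top, walls 6 mm thick, inner floor 6 mm above the bench (158 x 158 mm inside, 129 mm deep). Origin at the centre of its underside, z up. Its lid is hinged along the rim on its +x side, the side away from the middle of the bench.
- reject_box_in (a point): Centre of the red box's inner floor; axes as the box.
- lid (a joint): Grey lid of the red box, 170 x 170 x 8 mm, 0.2 kg, on a stiff hinge (stays where left; 0.25 N m to move). Value in rad: 0 shut flat on the box, 1.57 upright, stop at 1.9; it starts open at 1.6 to 1.85, leaning outwards. It is shut by pushing its outer face over towards the box, round the hinge, and then down until it meets the rim.
- lid_hinge (a point): Middle of the lid's hinge line, at the top of the box's +x side, 135 mm above the bench. The line runs along the box's y. The point turns with the lid: the lid's underside extends 170 mm from it along its -x, its outer (upper) face is 8 mm along its +z.
- lid_handle (a point): Tip of the black round knob (35 mm tall, about 25 mm across) on the lid's outer face, 140 mm from the hinge line, on the lid's middle line.
- cup: Bystander: open aluminium cup, 76 mm across, 85 mm high. Origin at the centre of its underside.
- wrench: Bystander: steel wrench lying flat beyond the red box; its origin is under its middle, its length along its x.
- spray: Bystander: white bottle with a blue cap, 60 mm across, 140 mm high. Origin at the centre of its underside.
Mind the look-alikes: they are no part of the job. What is shaped like the jar_c but green or purple is not meant.

How it is judged:
At the end, for the whole second after the job is handed in: The light jar stands in the red box, upright within 0.12 rad, on its floor (within 6 mm), with the lid shut to within 0.05 rad; both full jars stand upright on the blue mat (centres over the mat, tilt under 0.1 rad); all three at rest (((x of jar_a in the frame of reject_box_in between -0.055 and 0.055 m and y of jar_a in the frame of reject_box_in between -0.055 and 0.055 m and z of jar_a in the frame of reject_box_in between -0.006 and 0.006 m and angle between jar_a's own z axis and vertical below 0.12 rad and contact force between jar_a and reject_box between 0.6 and 2.6 N and x of jar_b in the frame of mat between -0.085 and 0.085 m and y of jar_b in the frame of mat between -0.195 and 0.195 m and z of each of jar_b, jar_c in the frame of mat below 0.008 m and angle between each of jar_b, jar_c's own z axis and vertical below 0.1 rad and x of jar_c in the frame of mat between -0.085 and 0.085 m and y of jar_c in the frame of mat between -0.195 and 0.195 m) or (x of jar_b in the frame of reject_box_in between -0.055 and 0.055 m and y of jar_b in the frame of reject_box_in between -0.055 and 0.055 m and z of jar_b in the frame of reject_box_in between -0.006 and 0.006 m and angle between jar_b's own z axis and vertical below 0.12 rad and contact force between jar_b and reject_box between 0.6 and 2.6 N and x of jar_a in the frame of mat between -0.085 and 0.085 m and y of jar_a in the frame of mat between -0.195 and 0.195 m and z of each of jar_a, jar_c in the frame of mat below 0.008 m and angle between each of jar_a, jar_c's own z axis and vertical below 0.1 rad and x of jar_c in the frame of mat between -0.085 and 0.085 m and y of jar_c in the frame of mat between -0.195 and 0.195 m) or (x of jar_c in the frame of reject_box_in between -0.055 and 0.055 m and y of jar_c in the frame of reject_box_in between -0.055 and 0.055 m and z of jar_c in the frame of reject_box_in between -0.006 and 0.006 m and angle between jar_c's own z axis and vertical below 0.12 rad and contact force between jar_c and reject_box between 0.6 and 2.6 N and x of jar_a in the frame of mat between -0.085 and 0.085 m and y of jar_a in the frame of mat between -0.195 and 0.195 m and z of each of jar_a, jar_b in the frame of mat below 0.008 m and angle between each of jar_a, jar_b's own z axis and vertical below 0.1 rad and x of jar_b in the frame of mat between -0.085 and 0.085 m and y of jar_b in the frame of mat between -0.195 and 0.195 m)) and value of joint lid below 0.05 rad and linear speed of each of jar_a, jar_b, jar_c below 0.02 m/s); the robot touches nothing.
It fails at once if a jar is dropped or banged down in the red box (more than 60 N) (contact force between any of jar_a, jar_b, jar_c and reject_box above 60 N).
It fails at once if a bystander is pushed more than 40 mm or knocked over (distance of any of cup, wrench, spray from where it was at the start of the episode above 0.04 m or angle between any of cup, spray's own z axis and vertical above 0.5 rad).
It also fails if it takes over 69 s, if anything falls off the work surface, if the arm or the gripper's body presses on something with over 40 N, if the wrist force passes 120 N, or if a joint passes its speed limit or range.

### The arm

A 6-joint arm with a two-finger parallel gripper is mounted at the origin on the work surface. World frame = base frame: x ahead of the robot, y to its left, z up, the work surface at z = 0. Lengths are in m, angles in rad, forces in N, time in s.
With the tool pointing down it reaches from about 0.35 to 0.775 m from the base axis. Payload 7.3 kg.
Tool frame: the origin (TCP) lies at the centre of the arm's flange, where the gripper is bolted on; the fingertips stand 178 mm ahead of it and the grasp point (between the pads) lies ahead of it (arm.grip_point_offset is the z of the grasp point in the tool frame, in m); z points along the fingers, y is the line along which they close (so a half turn about z gives the same grasp; the last joint's range is limited). The gripper opens to 92 mm and grips with 3 to 60 N. Pads are 19 mm wide; open, the fingers measure 130 mm over their backs; the gripper's body (75 mm by 190 mm) begins 47 mm behind the grasp point.
Start: joints at [1.047, 0.342, 1.524, -0, 1.275, -0.146], TCP at [0.194, 0.488, 0.405] pointing down, gripper open.
Joint ranges: [-2.53, 2.53], [-0.77, 2.02], [0.04, 2.7], [-1, 4.14], [0.28, 2.66], [-3.11, 3.11]. Speed limits (rad/s): [2.57, 2.57, 3.14, 3.14, 3.14, 3.14].

### API

Orientations are given as a rotation vector (axis times angle).
In Python, from bench import arm gives the robot as it stands.
- The arm moves only by the shell command python3 -m creep 'ROWS' [FORCE]. ROWS is JSON, a list that holds one entry, the list of rows, each a list of 7 numbers: the shift along the tool's x, y, z in m, then the turn, a rotation vector about the tool's x, y, z in degrees, then the finger opening in m, from 0 to 0.0918. A call has 1 to 12 rows; each row shifts and turns the commanded pose from where the row before left it, along the tool's axes as they then stand; what a row does not reach is not made up. A row lasts 1/10 s, in which the tool goes at most 50 mm and 8.59 degrees, less where a joint would pass 70% of its speed; a pose out of reach is approached as far as the arm can. A call with a gripper value outside its range is refused whole. The fingers move at their own pace and stop on an object; FORCE is the grip in N (left out, the last holds). Time passes only in rows, so rows that do not move let the fingers close. It gives the time, the measured TCP pose, the force, the opening and the grip force at its end, in the units of the state.
- arm.read_state(): the state, without advancing time (a new reading comes with each control period).
- arm.read_camera(name): name is "scene" or "side" or "wrist"; returns the picture (384x512x3 uint8, blue, green, red); there is no depth.
- arm.camera_params(name): a dict with "fov_y" (degrees; the focal length in pixels is half the picture's height over the tangent of half this angle, whatever the lens; pixels are square), "cx", "cy" (the principal point, pixels), "R" (3x3) and "t" (3): a world point X has camera coordinates R X + t. Camera axes: x right, y down, z forward; pixel columns grow to the right and rows downward; lengths in m; the calibration is good to about 2 mm. The wrist camera is an equidistant fisheye: a pixel r from the principal point sees the ray r / f radians off the axis. A picture is of the moment at which its call begins: read the wrist's pose just before it. camera_params takes no time and is no camera call; for the wrist camera it gives the pose at the moment of the call.
- arm.job_done(): hands the job in; it is judged then, once.
The state is a dict: "time_s": time; "qpos": joint angles; "joint_vel": joint speeds; "joint_efforts": joint torques, N m; "eef_pos": TCP position; "eef_rot": TCP orientation; "wrist_force": force on the tool from outside, world axes, zero at the start; "torque": the same for the moment, N m; "opening": opening from 0.0 (shut) to 1.0 (fully open); "grip_force": force on a finger pad.
Only numpy, scipy, OpenCV 4.12 (cv2) and the standard library are available. Lean on these libraries where they do the work, as an engineer would, in place of code of your own. Each camera call takes 0.05 s, during which the arm holds its last target. There are 200 camera calls.

## Working session

There is one attempt and no reset: what is moved stays moved. The work goes in short steps, Python scripts to look and compute and a shell command to move; the robot and the scene stay as the last step left them, time stands still between calls to the robot, and variables do not carry over. Pictures are saved under pics/ and viewed, at most 10 in all, crops included, and the job is handed in when it is done.

```bash
mkdir -p pics; ls
python3 - <<'E'
from bench import arm
import cv2,numpy as np
for n in ("scene","side"):
    im=arm.read_camera(n); cv2.imwrite(f"pics/{n}0.png",im)
    p=arm.camera_params(n); print(n,p)
print(arm.read_state(),arm.grip_point_offset)
print(arm.camera_params("wrist"))
E
```

```text
pics
scene {'fov_y': 48.02916934597769, 'cx': 257.11940959124314, 'cy': 188.20150803087284, 'R': array([[-0.39641366,  0.91804822,  0.00660852],
       [ 0.75222489,  0.32892092, -0.57093673],
       [-0.52632113, -0.22135603, -0.82096747]]), 't': array([ 0.17913287, -0.3697892 ,  1.74191582])}
side {'fov_y': 44.74016740033146, 'cx': 254.760104621972, 'cy': 195.0058142567144, 'R': array([[ 0.70239333, -0.71178742, -0.00150686],
       [-0.45280946, -0.44519794, -0.77250397],
       [ 0.54918776,  0.54328396, -0.63500815]]), 't': array([-0.35893922,  0.38949664,  0.93931074])}
{'time_s': 0.1, 'qpos': array([ 1.04700547e+00,  3.42622064e-01,  1.52489829e+00,  2.73738447e-06,
        1.27542310e+00, -1.45969762e-01]), 'joint_vel': array([-0.00032624, -0.00248197,  0.00072278,  0.00187641, -0.00153709,
       -0.00115133]), 'joint_efforts': array([ 1.07521526e-03, -4.32006168e+01, -2.44695586e+01,  7.18004582e-02,
        5.25664003e-02, -5.90633795e-05]), 'eef_pos': array([0.19357299, 0.48787949, 0.40413849]), 'eef_rot': array([-5.89873627e-01, -3.08526251e+00,  2.00233203e-03]), 'wrist_force': array([-0.45717596, -0.04997167, -0.28783226]), 'torque': array([-0.04824897, -0.00933092, -0.02131316]), 'grip_force': 0.0, 'opening': 0.9950192492397217} 0.1592
{'fov_y': 65.70646984690485, 'cx': 261.8191792020598, 'cy': 198.9040884057352, 'R': array([[ 0.36827719,  0.92971428, -0.00180788],
       [ 0.89574528, -0.35429925,  0.26853758],
       [ 0.24902269, -0.10051566, -0.96326751]]), 't': array([-0.52502085, -0.03376625,  0.38907005])}
```

View pics/scene0.png

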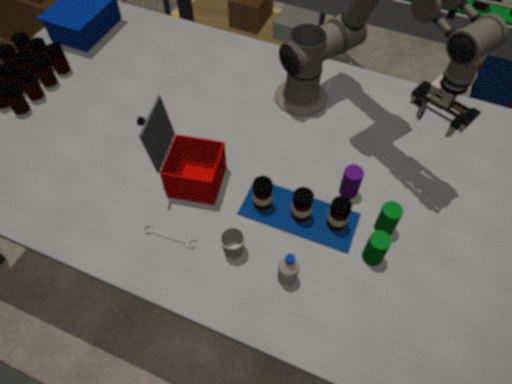

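View pics/side0.png

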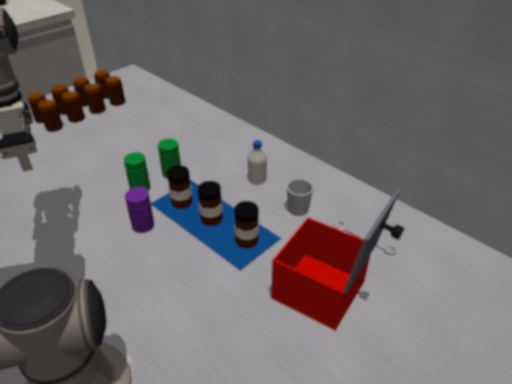

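The scene view shows the jars at about (262,190), (302,203) and (340,213) on the blue mat. The red box is at (195,170), with its lid open to the left and the knob at (141,121). The cup is at (233,243), the spray at (289,270) and the purple look-alike at (350,181). I'll rectify both views onto known height planes to get positions.

```bash
cat > h.py <<'E'
import numpy as np,cv2
from bench import arm
X0,Y0,S=0.0,-0.7,0.001
def rect(im,p,z,n=(1100,1300)):   # plane image: col=y idx, row=x idx
    f=192/np.tan(np.radians(p['fov_y']/2)); K=np.array([[f,0,p['cx']],[0,f,p['cy']],[0,0,1]])
    R=np.array(p['R']);t=np.array(p['t'])
    M=np.array([[0,S,X0],[S,0,Y0],[0,0,z],[0,0,1]])
    H=K@np.c_[R,t]@M
    return cv2.warpPerspective(im,H,(n[1],n[0]),flags=cv2.INTER_LINEAR|cv2.WARP_INVERSE_MAP)
def both(z,maskf,ims):
    o=[]
    for n in ("scene","side"):
        m=maskf(cv2.cvtColor(ims[n],cv2.COLOR_BGR2HSV)).astype(np.uint8)*255
        o.append(rect(m,arm.camera_params(n),z)>127)
    return o
def blobs(m,amin):
    cs,_=cv2.findContours(m.astype(np.uint8),cv2.RETR_EXTERNAL,cv2.CHAIN_APPROX_NONE)
    for c in cs:
        if cv2.contourArea(c)>amin:
            (u,v),(w,h),a=cv2.minAreaRect(c)
            (cu,cv_),r=cv2.minEnclosingCircle(c)
            yield dict(x=round(X0+v*S,4),y=round(Y0+u*S,4),w=round(w),h=round(h),ang=round(a,1),circ=(round(X0+cv_*S,4),round(Y0+cu*S,4),round(r)),area=cv2.contourArea(c))
E
python3 - <<'E'
from h import *
ims={n:cv2.imread(f"pics/{n}0.png") for n in ("scene","side")}
for nm,z,f,a in (("red",.135,lambda h:((h[...,0]<8)|(h[...,0]>172))&(h[...,1]>170)&(h[...,2]>70),4000),
 ("blue",.003,lambda h:(abs(h[...,0].astype(int)-108)<12)&(h[...,1]>150)&(h[...,2]>60),4000),
 ("cap",.115,lambda h:(h[...,2]<50),1200),
 ("purple",.115,lambda h:(abs(h[...,0].astype(int)-140)<12)&(h[...,1]>120),1000),
 ("green",.115,lambda h:(abs(h[...,0].astype(int)-65)<15)&(h[...,1]>120),1000)):
    A,B=both(z,f,ims); print(nm)
    M=(A|B) if nm=="blue" else (A&B)
    for b in blobs(M,a):print(b)
E
python3 -c "
import cv2,numpy as np
a=cv2.imread('pics/scene0.png')[90:260,120:400];cv2.imwrite('pics/z0.png',cv2.resize(a,None,fx=2.8,fy=2.8))"
```

```text
red
{'x': 0.541, 'y': -0.1874, 'w': 161, 'h': 164, 'ang': 77.4, 'circ': (0.54, -0.188, 109), 'area': 23387.0}
blue
{'x': 0.524, 'y': 0.1798, 'w': 157, 'h': 375, 'ang': 88.9, 'circ': (0.5222, 0.1809, 200), 'area': 57012.5}
cap
{'x': 0.5354, 'y': 0.0541, 'w': 57, 'h': 54, 'ang': 8.1, 'circ': (0.5349, 0.0541, 29), 'area': 2282.0}
{'x': 0.5248, 'y': 0.1867, 'w': 57, 'h': 54, 'ang': 8.1, 'circ': (0.5261, 0.1858, 30), 'area': 2358.0}
{'x': 0.5065, 'y': 0.3089, 'w': 62, 'h': 65, 'ang': 15.9, 'circ': (0.501, 0.3105, 41), 'area': 2709.0}
{'x': 0.049, 'y': -0.0233, 'w': 106, 'h': 59, 'ang': 80.8, 'circ': (0.0485, -0.0205, 58), 'area': 1789.0}
purple
{'x': 0.376, 'y': 0.3061, 'w': 56, 'h': 54, 'ang': 19.7, 'circ': (0.3761, 0.3043, 30), 'area': 2290.5}
green
{'x': 0.5705, 'y': 0.4409, 'w': 54, 'h': 70, 'ang': 5.6, 'circ': (0.568, 0.437, 39), 'area': 2577.0}
{'x': 0.4646, 'y': 0.4498, 'w': 52, 'h': 56, 'ang': 21.8, 'circ': (0.466, 0.448, 30), 'area': 2194.0}
```

View pics/z0.png

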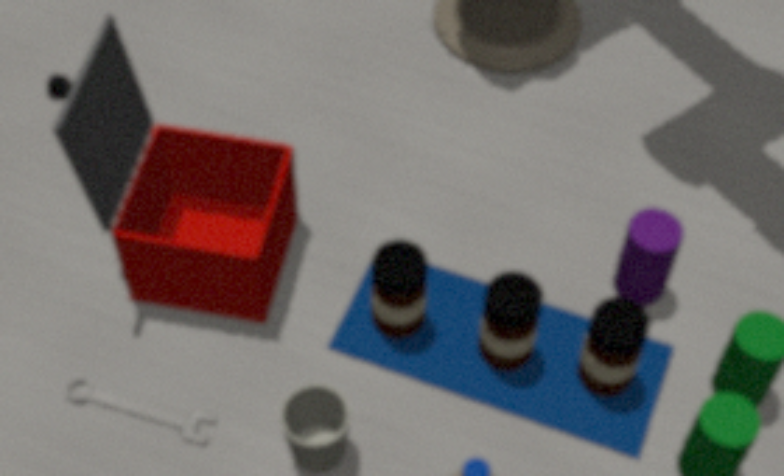

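The crop confirms that the rim corners of the box sit near scene px (175,135), (224,142), (161,173) and (214,182), with the hinge on the left edge. Next I'll measure the box yaw, lid and bystanders.

```bash
cat >> h.py <<'E'
def ray(u,v,name,z):
    p=arm.camera_params(name); f=192/np.tan(np.radians(p['fov_y']/2))
    R=np.array(p['R']);t=np.array(p['t']); C=-R.T@t; d=R.T@np.array([(u-p['cx'])/f,(v-p['cy'])/f,1])
    return C+d*(z-C[2])/d[2]
def tri(a,b):
    A=[];r=[]
    for (u,v),n in ((a,"scene"),(b,"side")):
        p=arm.camera_params(n); f=192/np.tan(np.radians(p['fov_y']/2));R=np.array(p['R']);t=np.array(p['t'])
        d=R.T@np.array([(u-p['cx'])/f,(v-p['cy'])/f,1]);d/=np.linalg.norm(d);P=np.eye(3)-np.outer(d,d);A.append(P);r.append(P@(-R.T@t))
    return np.linalg.solve(sum(A),sum(r))
from scipy.spatial.transform import Rotation as Ro
def go(x,y,z,yaw):   # grasp-point target, yaw deg of tool y axis; pure yaw turn first then shift
    s=arm.read_state(); R=Ro.from_rotvec(s['eef_rot']).as_matrix(); p=np.array(s['eef_pos'])
    T=np.array([x,y,z+arm.grip_point_offset])
    c,sn=np.cos(np.radians(yaw)),np.sin(np.radians(yaw)); ty=np.array([c,sn,0]);tz=np.array([0,0,-1.]);G=np.c_[np.cross(ty,tz),ty,tz]
    print("gp",np.round(p+R[:,2]*arm.grip_point_offset,4),"yaw",np.degrees(np.arctan2(R[1,1],R[0,1])).round(2),"turn(tool,deg)",np.degrees(Ro.from_matrix(R.T@G).as_rotvec()).round(2),"shift before turn mm",(R.T@(T-p)*1e3).round(1),"shift after turn mm",(G.T@(T-p)*1e3).round(1))
E
python3 - <<'E'
from h import *
ims={n:cv2.imread(f"pics/{n}0.png") for n in ("scene","side")}
for c in ((174.6,135.4),(224.3,142.5),(161,172.9),(213.6,181.8)): print(ray(*c,"scene",.135).round(4))
f=lambda h:((h[...,0]<8)|(h[...,0]>172))&(h[...,1]>150)&(h[...,2]>50)
A,B=both(.135,f,ims); cs,_=cv2.findContours((A&B).astype(np.uint8),0,1); c=max(cs,key=cv2.contourArea)
q=cv2.boxPoints(cv2.minAreaRect(c)); print("rim",[(X0+v*S,Y0+u*S) for u,v in q.round()])
ap=cv2.approxPolyDP(cv2.convexHull(c),12,True)[:,0]; print("approx",[(round(X0+v*S,3),round(Y0+u*S,3)) for u,v in ap])
A,B=both(.115,lambda h:h[...,2]<62,ims)
for b in blobs(A&B,1500):print("cap",b)
print("knob",tri((141,121),(396,232)),"cup",ray(233,237,"scene",.085),"spray",ray(290,259,"scene",.14))
print("lid corner top-left",tri((120+110/2.8,90+17/2.8),(399,194)))
go(.525,.186,.26,10)
E
python3 -c "
import cv2
a=cv2.imread('pics/side0.png')[180:330,250:420];cv2.imwrite('pics/z1.png',cv2.resize(a,None,fx=3.5,fy=3.5))"
```

```text
[ 0.4851 -0.2869  0.135 ]
[ 0.4465 -0.1213  0.135 ]
[ 0.6389 -0.2482  0.135 ]
[ 0.6036 -0.0819  0.135 ]
rim [(np.float32(0.48000002), np.float32(-0.28699997)), (np.float32(0.44200003), np.float32(-0.12599999)), (np.float32(0.6), np.float32(-0.08799994)), (np.float32(0.638), np.float32(-0.24899995))]
approx [(np.float64(0.449), np.float64(-0.124)), (np.float64(0.596), np.float64(-0.094)), (np.float64(0.631), np.float64(-0.233)), (np.float64(0.485), np.float64(-0.285))]
cap {'x': 0.5345, 'y': 0.053, 'w': 57, 'h': 56, 'ang': 45.0, 'circ': (0.5358, 0.0537, 30), 'area': 2435.5}
cap {'x': 0.5238, 'y': 0.1853, 'w': 57, 'h': 57, 'ang': 45.0, 'circ': (0.5254, 0.1855, 30), 'area': 2486.0}
cap {'x': 0.5051, 'y': 0.3083, 'w': 65, 'h': 70, 'ang': 12.4, 'circ': (0.502, 0.309, 45), 'area': 3054.5}
cap {'x': 0.0631, 'y': 0.0079, 'w': 196, 'h': 89, 'ang': 56.3, 'circ': (0.064, 0.0065, 103), 'area': 7172.0}
knob [ 0.56988851 -0.32932184  0.26718432] cup [0.73034339 0.04168271 0.085     ] spray [0.75557084 0.22809601 0.14      ]
lid corner top-left [ 0.54377685 -0.29676948  0.35931233]
gp [0.1935 0.4877 0.2449] yaw 68.35 turn(tool,deg) [-8.000e-02  3.000e-02  5.835e+01] shift before turn mm [-419.4 -158.3  -14.9] shift after turn mm [-354.8  274.   -15.1]
```

View pics/z1.png

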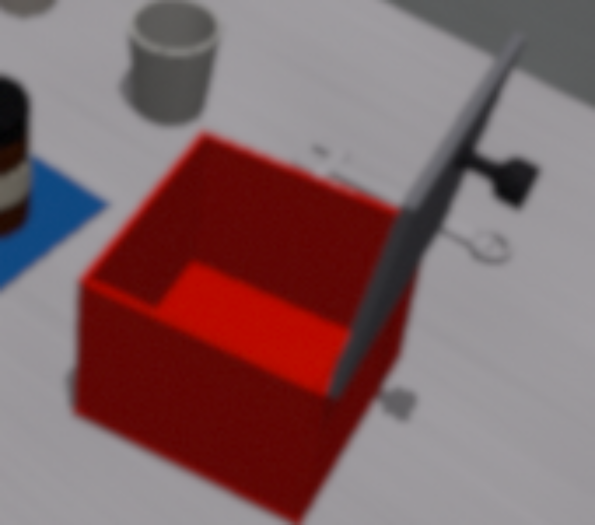

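The side crop shows the lid leaning outwards by about 1.7 rad, with the knob tip near px (399,233). The box is empty, with centre about (0.542,-0.186) and its y axis at about 13° yaw. I'll move above the middle jar.

```bash
python3 -m creep '[[[0,0,0,0,0,7.9,0.0918],[0,0,0,0,0,7.9,0.0918],[0,0,0,0,0,7.9,0.0918],[0,0,0,0,0,7.9,0.0918],[0,0,0,0,0,7.9,0.0918],[0,0,0,0,0,7.9,0.0918],[0,0,0,0,0,7.9,0.0918],[-0.0335,0.0232,0,0,0,0,0.0918],[-0.0335,0.0232,0,0,0,0,0.0918],[-0.0335,0.0232,0,0,0,0,0.0918],[-0.0335,0.0232,0,0,0,0,0.0918],[-0.0335,0.0232,0,0,0,0,0.0918]]]' 20
python3 -m creep '[[[-0.0335,0.0232,0,0,0,0,0.0918],[-0.0335,0.0232,0,0,0,0,0.0918],[-0.0335,0.0232,0,0,0,0,0.0918],[-0.0335,0.0232,0,0,0,0,0.0918],[-0.0335,0.0232,0,0,0,0,0.0918],[-0.0335,0.0232,0,0,0,0,0.0918],[0,0,0,0,0,0,0.0918],[0,0,0,0,0,0,0.0918]]]'
python3 - <<'E'
from h import *
import pickle
p=arm.camera_params("wrist"); im=arm.read_camera("wrist"); cv2.imwrite("pics/w1.png",im); pickle.dump(p,open("w1.pkl","wb"))
im=arm.read_camera("scene"); cv2.imwrite("pics/scene1.png",im);im=arm.read_camera("side"); cv2.imwrite("pics/side1.png",im)
go(.525,.186,.26,13)
print(arm.read_state()['time_s'])
E
```

```text
time_s: 1.3
eef_pos: [0.3454, 0.3497, 0.4045]
eef_rot: [-1.954, -2.46, 0.001]
wrist_force: [0.4, 0.5, 0.4]
opening: 1.001
grip_force: 0.0
time_s: 2.1
eef_pos: [0.5258, 0.186, 0.404]
eef_rot: [-1.956, -2.457, 0.002]
wrist_force: [-0.6, 0.5, -0.2]
opening: 1.001
grip_force: 0.0
gp [0.5246 0.1875 0.2455] yaw 13.13 turn(tool,deg) [-0.03 -0.02  0.13] shift before turn mm [ -1.5  -0.1 -14.5] shift after turn mm [ -1.5  -0.  -14.5]
2.25
```

View pics/w1.png

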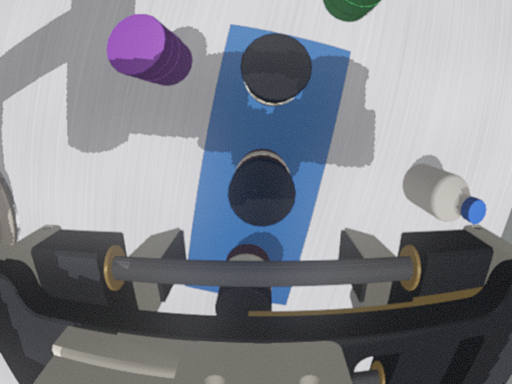

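The wrist view shows cap-top circles at about (276,67) and (262,190), with the third jar half hidden by the gripper near (245,290). I'll cast these onto z=0.115.

```bash
cat >> h.py <<'E'
def wray(uv,p,z):
    f=192/np.tan(np.radians(p['fov_y']/2)); d=np.array(uv,float)-[p['cx'],p['cy']]; r=np.linalg.norm(d); th=r/f
    v=np.array([*(d/max(r,1e-9)*np.sin(th)),np.cos(th)]); R=np.array(p['R']); C=-R.T@np.array(p['t']); v=R.T@v
    return C+v*(z-C[2])/v[2]
E
python3 - <<'E'
from h import *
import pickle
p=pickle.load(open("w1.pkl","rb"))
im=cv2.imread("pics/w1.png")
for (u,v) in ((276,67),(262,190)):
    m=np.zeros(im.shape[:2],np.uint8); cv2.circle(m,(u,v),45,255,-1)
    d=((im.max(2)<55)&(m>0)).astype(np.uint8)
    d=cv2.morphologyEx(d,cv2.MORPH_OPEN,np.ones((9,9)))
    cs,_=cv2.findContours(d,0,1); c=max(cs,key=cv2.contourArea)
    P=np.array([wray(q[0],p,.115)[:2] for q in c],np.float32)
    print((u,v),wray((u,v),p,.115).round(4),cv2.minEnclosingCircle(P),cv2.fitEllipse(P))
for u,v in ((231,26),(350,50)): print("mat corner",wray((u,v),p,.003))
ims={n:cv2.imread(f"pics/{n}1.png") for n in ("scene","side")}
A,B=both(.115,lambda h:h[...,2]<62,ims)
for b in blobs(A&B,1500):print("cap",b)
go(.525,.186,.10,13)
E
```

```text
Traceback (most recent call last):
ValueError: max() iterable argument is empty
```

Run:
```python
from h import *
import pickle
p=pickle.load(open("w1.pkl","rb"))
im=cv2.imread("pics/w1.png"); print(im[67,276],im[190,262])
for (u,v) in ((276,67),(262,190)):
    m=np.zeros(im.shape[:2],np.uint8); cv2.circle(m,(u,v),45,255,-1)
    d=((im.max(2)<70)&(m>0)).astype(np.uint8)
    d=cv2.morphologyEx(cv2.medianBlur(d,5),cv2.MORPH_OPEN,np.ones((9,9)))
    cs,_=cv2.findContours(d,0,1)
    print((u,v),wray((u,v),p,.115).round(4))
    if cs:
        c=max(cs,key=cv2.contourArea)
        P=np.array([wray(q[0],p,.115)[:2] for q in c],np.float32)
        print(cv2.minEnclosingCircle(P),cv2.fitEllipse(P))
for u,v in ((231,26),(350,50)): print("mat corner",wray((u,v),p,.003))
ims={n:cv2.imread(f"pics/{n}1.png") for n in ("scene","side")}
A,B=both(.115,lambda h:h[...,2]<62,ims)
for b in blobs(A&B,1500):print("cap",b)
```

```text
[62 57 52] [60 47 41]
(276, 67) [0.5112 0.3052 0.115 ]
((0.5111423134803772, 0.30527448654174805), 0.030532412230968475) ((0.5172391533851624, 0.3067898154258728), (0.028394237160682678, 0.06507762521505356), 98.68213653564453)
(262, 190) [0.5244 0.1927 0.115 ]
((0.5239739418029785, 0.19166386127471924), 0.03331589698791504) ((0.5242030620574951, 0.19277223944664001), (0.055004898458719254, 0.06486207991838455), 15.237658500671387)
mat corner [0.44357582 0.36745246 0.003     ]
mat corner [0.59928888 0.37450794 0.003     ]
cap {'x': 0.6458, 'y': 0.438, 'w': 48, 'h': 60, 'ang': 77.7, 'circ': (0.6409, 0.4391, 32), 'area': 2052.5}
cap {'x': 0.5346, 'y': 0.0536, 'w': 58, 'h': 55, 'ang': 8.1, 'circ': (0.535, 0.0535, 30), 'area': 2420.5}
cap {'x': 0.525, 'y': 0.185, 'w': 55, 'h': 59, 'ang': 45.0, 'circ': (0.5265, 0.187, 31), 'area': 2536.5}
cap {'x': 0.501, 'y': 0.303, 'w': 76, 'h': 62, 'ang': 90.0, 'circ': (0.5, 0.307, 46), 'area': 3122.5}
cap {'x': 0.0595, 'y': 0.1856, 'w': 58, 'h': 110, 'ang': 23.9, 'circ': (0.0528, 0.1695, 56), 'area': 1687.5}
cap {'x': 0.0382, 'y': -0.0407, 'w': 90, 'h': 29, 'ang': 72.2, 'circ': (0.0385, -0.0415, 47), 'area': 1650.5}
```

```bash
python3 -m creep '[[[0,0,0.024,0,0,0,0.0918],[0,0,0.024,0,0,0,0.0918],[0,0,0.024,0,0,0,0.0918],[0,0,0.024,0,0,0,0.0918],[0,0,0.023,0,0,0,0.0918],[0,0,0.02,0,0,0,0.0918],[0,0,0,0,0,0,0.0918],[0,0,0,0,0,0,0.05],[0,0,0,0,0,0,0.05],[0,0,0,0,0,0,0.05],[0,0,0,0,0,0,0.05],[0,0,0,0,0,0,0.05]]]' 20
python3 -m creep '[[[0,0,0,0,0,0,0.05],[0,0,0,0,0,0,0.05],[0,0,-0.005,0,0,0,0.05],[0,0,-0.01,0,0,0,0.05],[0,0,-0.01,0,0,0,0.05],[0,0,-0.01,0,0,0,0.05],[0,0,0,0,0,0,0.05],[0,0,0,0,0,0,0.05],[0,0,0,0,0,0,0.05],[0,0,0,0,0,0,0.05]]]' 
python3 -m creep '[[[0,0,0,0,0,0,0.05]]]'
```

```text
time_s: 3.45
eef_pos: [0.5255, 0.1867, 0.2666]
eef_rot: [1.954, 2.459, 0.001]
wrist_force: [-1.9, -1.1, 4.4]
opening: 0.69
grip_force: 20.0
time_s: 4.45
eef_pos: [0.5253, 0.1866, 0.3002]
eef_rot: [-1.954, -2.459, 0.001]
wrist_force: [-0.1, -0.2, -3.5]
opening: 0.695
grip_force: 20.0
time_s: 4.55
eef_pos: [0.5254, 0.1866, 0.3003]
eef_rot: [-1.954, -2.459, 0.001]
wrist_force: [0.7, -0.1, -3.0]
opening: 0.689
grip_force: 20.0
```

Jar 2 reads about 3.3 N, so it's probably full. I'll set it back and move over jar 1 (nearest the box).

```bash
python3 -m creep '[[[0,0,0.01,0,0,0,0.05],[0,0,0.01,0,0,0,0.05],[0,0,0.006,0,0,0,0.05],[0,0,0.004,0,0,0,0.05],[0,0,0.003,0,0,0,0.05],[0,0,0,0,0,0,0.05],[0,0,0,0,0,0,0.0918],[0,0,0,0,0,0,0.0918],[0,0,0,0,0,0,0.0918],[0,0,0,0,0,0,0.0918],[0,0,-0.02,0,0,0,0.0918],[0,0,-0.03,0,0,0,0.0918]]]'
python3 -m creep '[[[0,0,-0.04,0,0,0,0.0918],[-0.03,-0.005,-0.03,0,0,0,0.0918],[-0.033,-0.005,0,0,0,0,0.0918],[-0.033,-0.005,0,0,0,0,0.0918],[-0.034,-0.005,0,0,0,0,0.0918],[0,0,0,0,0,0,0.0918],[0,0,0,0,0,0,0.0918]]]'
python3 - <<'E'
from h import *
im=arm.read_camera("scene"); cv2.imwrite("pics/scene2.png",im)
ims={"scene":im,"side":arm.read_camera("side")}
p=arm.camera_params("wrist"); cv2.imwrite("pics/w2.png",arm.read_camera("wrist"))
go(.535,.055,.106,13); print(arm.read_state()['wrist_force'])
E
```

```text
time_s: 5.75
eef_pos: [0.525, 0.1865, 0.3169]
eef_rot: [-1.953, -2.458, 0.005]
wrist_force: [1.0, -0.7, 0.2]
opening: 1.001
grip_force: 0.0
time_s: 6.45
eef_pos: [0.5354, 0.055, 0.388]
eef_rot: [1.957, 2.458, 0.001]
wrist_force: [0.4, 0.3, -0.6]
opening: 1.002
grip_force: 0.0
gp [0.5353 0.0565 0.2286] yaw 13.12 turn(tool,deg) [ 0.01 -0.02  0.12] shift before turn mm [ -1.4  -0.6 122.6] shift after turn mm [ -1.3  -0.6 122.6]
[-0.39175875  0.00069842 -0.07197699]
```

View pics/w2.png

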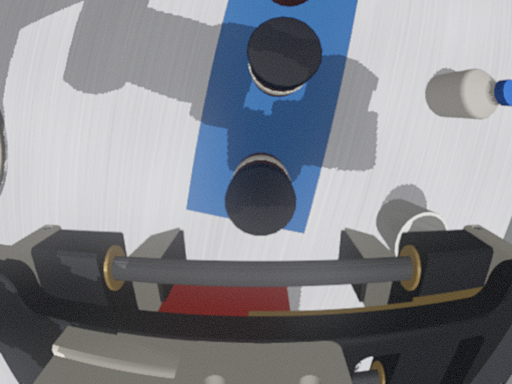

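Jar 2 stands upright at (284,55), and jar 1's cap is at (261,198), the same place relative to the gripper as before. I'll grip and lift it.

```bash
python3 -m creep '[[[-0.001,0,0.025,0,0,0,0.0918],[0,0,0.025,0,0,0,0.0918],[0,0,0.025,0,0,0,0.0918],[0,0,0.025,0,0,0,0.0918],[0,0,0.022,0,0,0,0.0918],[0,0,0,0,0,0,0.0918],[0,0,0,0,0,0,0.05],[0,0,0,0,0,0,0.05],[0,0,0,0,0,0,0.05],[0,0,0,0,0,0,0.05],[0,0,0,0,0,0,0.05],[0,0,0,0,0,0,0.05]]]' 20
python3 -m creep '[[[0,0,0,0,0,0,0.05],[0,0,-0.005,0,0,0,0.05],[0,0,-0.01,0,0,0,0.05],[0,0,-0.01,0,0,0,0.05],[0,0,-0.01,0,0,0,0.05],[0,0,0,0,0,0,0.05],[0,0,0,0,0,0,0.05],[0,0,0,0,0,0,0.05],[0,0,0,0,0,0,0.05]]]' 
python3 -m creep '[[[0,0,0,0,0,0,0.05]]]'
```

```text
time_s: 7.8
eef_pos: [0.5356, 0.0545, 0.2666]
eef_rot: [1.954, 2.459, 0.001]
wrist_force: [-2.1, -0.7, 7.6]
opening: 0.696
grip_force: 20.0
time_s: 8.7
eef_pos: [0.5354, 0.0545, 0.3002]
eef_rot: [-1.954, -2.459, 0.001]
wrist_force: [-0.9, -0.2, -4.1]
opening: 0.693
grip_force: 20.0
time_s: 8.8
eef_pos: [0.5355, 0.0545, 0.3003]
eef_rot: [-1.954, -2.459, 0.001]
wrist_force: [0.4, -0.4, -4.5]
opening: 0.696
grip_force: 20.0
```

Jar 1 is full at about 4.3 N. I'll set it down and go to jar 3.

```bash
python3 -m creep '[[[0,0,0.01,0,0,0,0.05],[0,0,0.01,0,0,0,0.05],[0,0,0.006,0,0,0,0.05],[0,0,0.004,0,0,0,0.05],[0,0,0.003,0,0,0,0.05],[0,0,0,0,0,0,0.05],[0,0,0,0,0,0,0.0918],[0,0,0,0,0,0,0.0918],[0,0,0,0,0,0,0.0918],[0,0,0,0,0,0,0.0918],[0,0,-0.02,0,0,0,0.0918],[0,0,-0.03,0,0,0,0.0918]]]'
python3 -m creep '[[[0,0,-0.04,0,0,0,0.0918],[0.03,0.004,-0.03,0,0,0,0.0918],[0.037,0.005,0,0,0,0,0.0918],[0.037,0.005,0,0,0,0,0.0918],[0.037,0.005,0,0,0,0,0.0918],[0.037,0.005,0,0,0,0,0.0918],[0.037,0.005,0,0,0,0,0.0918],[0.037,0.005,0,0,0,0,0.0918],[0,0,0,0,0,0,0.0918],[0,0,0,0,0,0,0.0918]]]'
python3 - <<'E'
from h import *
go(.512,.309,.106,13)
p=arm.camera_params("wrist"); im=arm.read_camera("wrist"); cv2.imwrite("pics/w3.png",im)
d=(im.max(2)<70).astype(np.uint8); m=np.zeros_like(d); cv2.circle(m,(262,198),48,1,-1)
d=cv2.morphologyEx(cv2.medianBlur(d*m,5),cv2.MORPH_OPEN,np.ones((9,9))); c=max(cv2.findContours(d,0,1)[0],key=cv2.contourArea)
print(cv2.minEnclosingCircle(c),cv2.minEnclosingCircle(np.array([wray(q[0],p,.118)[:2] for q in c],np.float32)))
E
```

```text
time_s: 10.0
eef_pos: [0.5351, 0.0545, 0.317]
eef_rot: [-1.953, -2.457, 0.003]
wrist_force: [0.6, 0.3, -0.4]
opening: 0.998
grip_force: 0.0
time_s: 11.0
eef_pos: [0.5115, 0.3082, 0.3876]
eef_rot: [1.952, 2.461, -0.0]
wrist_force: [0.8, -0.3, 0.1]
opening: 0.998
grip_force: 0.0
gp [0.5115 0.3081 0.2284] yaw 13.16 turn(tool,deg) [-0.    0.02  0.16] shift before turn mm [  0.7   0.7 122.4] shift after turn mm [  0.7   0.7 122.4]
((260.5, 199.0), 37.232479095458984) ((0.5100133419036865, 0.31016361713409424), 0.033782508224248886)
```

```bash
python3 -m creep '[[[0.001,0,0.025,0,0,0,0.0918],[0,0,0.025,0,0,0,0.0918],[0,0,0.025,0,0,0,0.0918],[0,0,0.025,0,0,0,0.0918],[0,0,0.022,0,0,0,0.0918],[0,0,0,0,0,0,0.0918],[0,0,0,0,0,0,0.05],[0,0,0,0,0,0,0.05],[0,0,0,0,0,0,0.05],[0,0,0,0,0,0,0.05],[0,0,0,0,0,0,0.05],[0,0,0,0,0,0,0.05]]]' 20
python3 -m creep '[[[0,0,0,0,0,0,0.05],[0,0,-0.005,0,0,0,0.05],[0,0,-0.01,0,0,0,0.05],[0,0,-0.01,0,0,0,0.05],[0,0,-0.01,0,0,0,0.05],[0,0,0,0,0,0,0.05],[0,0,0,0,0,0,0.05],[0,0,0,0,0,0,0.05],[0,0,0,0,0,0,0.05]]]' 
python3 -m creep '[[[0,0,0,0,0,0,0.05]]]'
python3 - <<'E'
from h import *
go(.542,-.186,.33,13)
E
```

```text
time_s: 12.25
eef_pos: [0.5116, 0.3088, 0.2667]
eef_rot: [1.954, 2.459, 0.002]
wrist_force: [-1.4, -0.5, 6.8]
opening: 0.695
grip_force: 20.0
time_s: 13.15
eef_pos: [0.5114, 0.3086, 0.3002]
eef_rot: [-1.954, -2.459, 0.001]
wrist_force: [-0.3, -0.3, -1.8]
opening: 0.7
grip_force: 20.0
time_s: 13.25
eef_pos: [0.5115, 0.3086, 0.3003]
eef_rot: [-1.954, -2.459, 0.001]
wrist_force: [0.5, 0.9, -1.7]
opening: 0.695
grip_force: 20.0
gp [0.5114 0.3086 0.1411] yaw 13.05 turn(tool,deg) [-0.04  0.01  0.05] shift before turn mm [-488.8  -82.1 -188.8] shift after turn mm [-488.8  -81.5 -188.9]
```

Jar 3 is the light one (about 1.7 N). I'll lift it clear and carry it over the box.

```bash
python3 -m creep '[[[0,0,-0.02,0,0,0,0.05],[0,0,-0.035,0,0,0,0.05],[0,0,-0.04,0,0,0,0.05],[0,0,-0.04,0,0,0,0.05],[0,0,-0.035,0,0,0,0.05],[-0.01,-0.002,-0.019,0,0,0,0.05],[-0.025,-0.004,0,0,0,0,0.05],[-0.037,-0.006,0,0,0,0,0.05],[-0.037,-0.006,0,0,0,0,0.05],[-0.037,-0.006,0,0,0,0,0.05],[-0.037,-0.006,0,0,0,0,0.05],[-0.037,-0.006,0,0,0,0,0.05]]]'
python3 -m creep '[[[-0.037,-0.006,0,0,0,0,0.05],[-0.037,-0.006,0,0,0,0,0.05],[-0.037,-0.007,0,0,0,0,0.05],[-0.037,-0.007,0,0,0,0,0.05],[-0.037,-0.007,0,0,0,0,0.05],[-0.037,-0.007,0,0,0,0,0.05],[-0.029,-0.006,0,0,0,0,0.05],[-0.018,-0.003,0,0,0,0,0.05],[0,0,0,0,0,0,0.05],[0,0,0,0,0,0,0.05],[0,0,0,0,0,0,0.05]]]'
python3 - <<'E'
from h import *
import pickle
go(.542,-.186,.11,13)
p=arm.camera_params("wrist"); im=arm.read_camera("wrist"); pickle.dump(p,open("w4.pkl","wb")); cv2.imwrite("pics/w4.png",im)
E
```

```text
time_s: 14.45
eef_pos: [0.526, 0.0847, 0.4896]
eef_rot: [-1.954, -2.46, 0.0]
wrist_force: [0.0, 0.3, -1.6]
opening: 0.695
grip_force: 20.0
time_s: 15.55
eef_pos: [0.5393, -0.1857, 0.4898]
eef_rot: [-1.953, -2.461, -0.001]
wrist_force: [0.4, -0.8, -1.3]
opening: 0.695
grip_force: 20.0
gp [ 0.5393 -0.1856  0.3306] yaw 13.13 turn(tool,deg) [ 0.01 -0.04  0.13] shift before turn mm [ -1.    2.5 220.6] shift after turn mm [ -0.9   2.6 220.6]
```

View pics/w4.png

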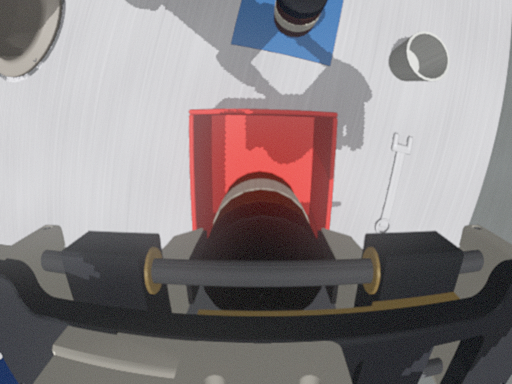

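The box's near rim corners are at (191,111) and (336,113). The jar hangs upright between its sides.

Run:
```python
from h import *
import pickle
p=pickle.load(open("w4.pkl","rb"))
a,b,c,d=[wray(q,p,.135) for q in ((190.5,110.5),(336.5,112.5),(192.5,220),(332.5,225))]
print(a,b,c,d,np.linalg.norm(a-b))
e=(b-a)[:2]; print("yaw",np.degrees(np.arctan2(e[1],e[0])), np.degrees(np.arctan2(*(c-a)[:2])),np.degrees(np.arctan2(*(d-b)[:2])))
y=np.radians(13.5); n=np.array([np.sin(y),-np.cos(y)])
C=(a+b)[:2]/2+.085*n; print("C",C)
go(C[0],C[1],.111,13.5)
```

```text
[ 0.44262113 -0.12269851  0.135     ] [ 0.60346895 -0.08722987  0.135     ] [ 0.46860807 -0.25006527  0.135     ] [ 0.63596609 -0.21763194  0.135     ] 0.16471200322914842
yaw 12.435317315296391 168.46809170210983 166.00651164392934
C [ 0.5428879  -0.18761563]
gp [ 0.5393 -0.1856  0.3307] yaw 13.15 turn(tool,deg) [ 0.01 -0.02 -0.35] shift before turn mm [ -2.8   3.  219.7] shift after turn mm [ -2.8   3.  219.7]
```

```bash
python3 -m creep '[[[-0.003,0.003,0.01,0,0,0,0.05],[0,0,0.025,0,0,0,0.05],[0,0,0.03,0,0,0,0.05],[0,0,0.03,0,0,0,0.05],[0,0,0.03,0,0,0,0.05],[0,0,0.03,0,0,0,0.05],[0,0,0.025,0,0,0,0.05],[0,0,0.015,0,0,0,0.05],[0,0,0.01,0,0,0,0.05],[0,0,0,0,0,0,0.05],[0,0,0,0,0,0,0.05]]]'
python3 -m creep '[[[0,0,0.003,0,0,0,0.05],[0,0,0.003,0,0,0,0.05],[0,0,0.002,0,0,0,0.05],[0,0,0.002,0,0,0,0.05],[0,0,0.001,0,0,0,0.05],[0,0,0.001,0,0,0,0.05],[0,0,0,0,0,0,0.05],[0,0,0,0,0,0,0.05]]]'
python3 -m creep '[[[0,0,0.001,0,0,0,0.05],[0,0,0,0,0,0,0.05],[0,0,0,0,0,0,0.05]]]'
python3 -c "
from h import *
go(.5429,-.1876,.1104,13.5)"
```

```text
time_s: 16.7
eef_pos: [0.5431, -0.189, 0.2852]
eef_rot: [1.954, 2.459, 0.001]
wrist_force: [1.0, 0.8, -0.9]
opening: 0.696
grip_force: 20.0
time_s: 17.5
eef_pos: [0.5428, -0.1891, 0.2727]
eef_rot: [1.954, 2.46, 0.0]
wrist_force: [-1.1, -0.3, -2.3]
opening: 0.695
grip_force: 20.0
time_s: 17.8
eef_pos: [0.5428, -0.1891, 0.2717]
eef_rot: [-1.954, -2.46, -0.0]
wrist_force: [0.1, 0.8, -0.9]
opening: 0.698
grip_force: 20.0
gp [ 0.5428 -0.1891  0.1125] yaw 13.06 turn(tool,deg) [ 0.   -0.01 -0.44] shift before turn mm [1.5 0.4 2.1] shift after turn mm [1.5 0.4 2.1]
```

```bash
python3 -m creep '[[[0,0,0.001,0,0,0,0.05],[0,0,0,0,0,0,0.05],[0,0,0.0008,0,0,0,0.05],[0,0,0,0,0,0,0.05],[0,0,0,0,0,0,0.05]]]'
python3 -m creep '[[[0,0,0.0007,0,0,0,0.05],[0,0,0,0,0,0,0.05],[0,0,0,0,0,0,0.05]]]'
```

```text
time_s: 18.3
eef_pos: [0.5428, -0.1891, 0.2699]
eef_rot: [-1.954, -2.46, -0.0]
wrist_force: [0.8, -0.1, -1.0]
opening: 0.697
grip_force: 20.0
time_s: 18.6
eef_pos: [0.5428, -0.1893, 0.2698]
eef_rot: [1.954, 2.459, 0.0]
wrist_force: [-2.0, -0.6, 5.9]
opening: 0.698
grip_force: 20.0
```

Contact at 5.9 N, so the jar is on the floor. I'll release it, rise, move out past the lid and look.

```bash
python3 -m creep '[[[0,0,-0.0007,0,0,0,0.05],[0,0,0,0,0,0,0.082],[0,0,0,0,0,0,0.082],[0,0,0,0,0,0,0.082],[0,0,0,0,0,0,0.082],[0,0,-0.015,0,0,0,0.082],[0,0,-0.025,0,0,0,0.082],[0,0,-0.04,0,0,0,0.082],[0,0,-0.04,0,0,0,0.082],[0,0,-0.04,0,0,0,0.082],[0,0,-0.04,0,0,0,0.082],[0,0,-0.04,0,0,0,0.082]]]'
python3 -m creep '[[[0,0,-0.03,0,0,0,0],[-0.015,-0.01,0,0,0,0,0],[-0.03,-0.01,0,0,0,0,0],[-0.03,-0.01,0,0,0,0,0],[-0.03,-0.01,0,0,0,0,0],[-0.03,-0.01,0,0,0,0,0],[-0.025,0,0,0,0,0,0],[-0.01,0,0,0,0,0,0],[0,0,0,0,0,0,0],[0,0,0,0,0,0,0]]]'
python3 - <<'E'
from h import *
n=np.array([.233,-.972]);e=np.array([.972,.233]);H=np.array([.5627,-.2703]);P=H+.085*n-.05*e
go(*P,.272,13)
im=arm.read_camera("side"); cv2.imwrite("pics/side5.png",im); sc=arm.read_camera("scene");cv2.imwrite("pics/scene5.png",sc)
a=cv2.resize(im[150:340,220:450],None,fx=1.7,fy=2*.85); b=cv2.resize(sc[90:280,110:340],None,fx=1.7,fy=1.7)
cv2.imwrite("pics/c5.png",np.hstack([a,b]))
E
```

```text
time_s: 19.8
eef_pos: [0.5425, -0.1889, 0.5117]
eef_rot: [1.954, 2.459, 0.0]
wrist_force: [1.1, -0.9, 0.4]
opening: 0.891
grip_force: 0.0
time_s: 20.8
eef_pos: [0.5327, -0.3652, 0.5398]
eef_rot: [-1.953, -2.46, -0.001]
wrist_force: [0.2, -0.1, 0.5]
opening: 0.077
grip_force: 0.0
gp [ 0.5327 -0.3651  0.3806] yaw 13.09 turn(tool,deg) [ 0.   -0.05  0.09] shift before turn mm [  0.3   1.3 108.6] shift after turn mm [  0.4   1.3 108.6]
```

View pics/c5.png

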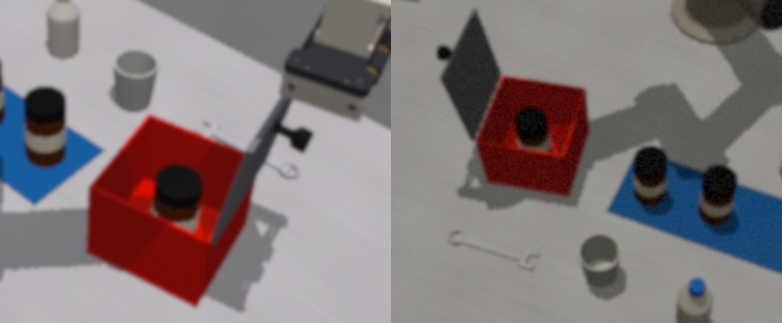

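The jar stands upright in the box, the two full jars and the cup, wrench and spray are undisturbed, and the gripper is outside the lid. I'll go down and begin pushing.

```bash
python3 -m creep '[[[0,0,0.03,0,0,0,0],[0,0,0.03,0,0,0,0],[0,0,0.03,0,0,0,0],[0,0,0.018,0,0,0,0],[0,0,0,0,0,0,0],[0.01,0,0,0,0,0,0],[0.012,0,0,0,0,0,0],[0.012,0,0,0,0,0,0],[0.012,0,0,0,0,0,0],[0,0,0,0,0,0,0]]]'
python3 -m creep '[[[0.01,0,-0.0012,0,0,0,0],[0.01,0,-0.0012,0,0,0,0],[0.0095,0,-0.0012,0,0,0,0],[0.01,0,0.001,0,0,0,0],[0.01,0,0.0014,0,0,0,0],[0.0097,0,0.0015,0,0,0,0],[0,0,0,0,0,0,0]]]'
python3 -c "
from h import *
im=arm.read_camera('side'); cv2.imwrite('pics/s6.png',cv2.resize(im[100:340,220:480],None,fx=2,fy=2))"
```

```text
time_s: 21.9
eef_pos: [0.5219, -0.3193, 0.4331]
eef_rot: [1.952, 2.46, 0.0]
wrist_force: [-0.4, -0.5, 0.3]
opening: 0.006
grip_force: 0.0
time_s: 22.6
eef_pos: [0.5085, -0.2621, 0.4314]
eef_rot: [-1.952, -2.46, -0.001]
wrist_force: [-0.0, -0.5, 0.2]
opening: 0.003
grip_force: 0.0
```

View pics/s6.png

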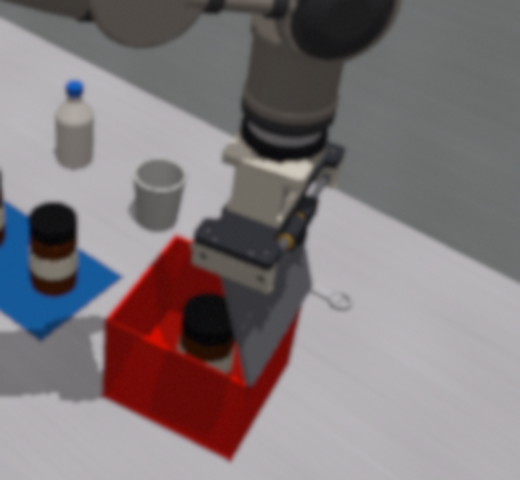

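The lid's free edge has swung inward over the box, near (225,280) in the crop, so the push is working. I'll continue the arc.

```bash
python3 -m creep '[[[0.0093,0,0.003,0,0,0,0],[0.0093,0,0.0037,0,0,0,0],[0.0093,0,0.0044,0,0,0,0],[0.0085,0,0.0055,0,0,0,0],[0.008,0,0.006,0,0,0,0],[0.0077,0,0.0061,0,0,0,0],[0.007,0,0.0072,0,0,0,0],[0.0064,0,0.0078,0,0,0,0],[0.0058,0,0.0082,0,0,0,0],[0,0,0,0,0,0,0]]]'
python3 -m creep '[[[0.005,0,0.0088,0,0,0,0],[0.0043,0,0.009,0,0,0,0],[0.0035,0,0.0092,0,0,0,0],[0.0027,0,0.0085,0,0,0,0],[0.002,0,0.007,0,0,0,0],[0.001,0,0.005,0,0,0,0],[0,0,0.003,0,0,0,0],[0,0,0,0,0,0,0],[0,0,0,0,0,0,0]]]'
python3 -c "
from h import *
go(.5,-.15,.162,13)"
```

```text
time_s: 23.65
eef_pos: [0.4922, -0.1933, 0.3781]
eef_rot: [-1.952, -2.458, 0.001]
wrist_force: [-0.5, -0.1, 0.4]
opening: 0.006
grip_force: 0.0
time_s: 24.55
eef_pos: [0.4885, -0.1762, 0.3293]
eef_rot: [1.955, 2.459, 0.0]
wrist_force: [-0.1, -0.5, 0.3]
opening: 0.004
grip_force: 0.0
gp [ 0.4885 -0.1762  0.1701] yaw 13.05 turn(tool,deg) [ 0.   -0.    0.05] shift before turn mm [22.9 17.1  8.1] shift after turn mm [22.9 17.1  8.1]
```

```bash
python3 -m creep '[[[0,0,0.002,0,0,0,0],[0,0,0.002,0,0,0,0],[0,0,0.002,0,0,0,0],[0,0,0,0,0,0,0],[0,0,0,0,0,0,0]]]'
python3 -m creep '[[[0,0,0.001,0,0,0,0],[0,0,0.001,0,0,0,0],[0,0,0,0,0,0,0],[0,0,0,0,0,0,0]]]'
```

```text
time_s: 25.05
eef_pos: [0.4884, -0.1761, 0.3231]
eef_rot: [-1.954, -2.459, 0.0]
wrist_force: [-0.2, 1.3, 0.4]
opening: 0.004
grip_force: 0.0
time_s: 25.45
eef_pos: [0.4884, -0.1761, 0.3217]
eef_rot: [1.954, 2.459, 0.0]
wrist_force: [-0.9, 1.2, 6.1]
opening: 0.004
grip_force: 2.8
```

```bash
python3 -m creep '[[[0,0,0.001,0,0,0,0],[0,0,0,0,0,0,0],[0,0,0,0,0,0,0]]]'
```

```text
time_s: 25.75
eef_pos: [0.4884, -0.176, 0.3216]
eef_rot: [1.954, 2.459, 0.0]
wrist_force: [-3.8, 2.4, 12.0]
opening: 0.004
grip_force: 6.2
```

Solid contact at 12 N with the tips at about 0.143 m, which is the shut lid's top. I'll retreat up and check.

```bash
python3 -m creep '[[[0,0,-0.005,0,0,0,0],[0,0,-0.02,0,0,0,0],[0,0,-0.04,0,0,0,0],[0,0,-0.04,0,0,0,0],[-0.01,0,-0.04,0,0,0,0],[-0.04,0,-0.03,0,0,0,0],[-0.04,0,0,0,0,0,0],[-0.04,0,0,0,0,0,0],[-0.04,0,0,0,0,0,0],[-0.03,0,0,0,0,0,0],[0,0,0,0,0,0,0]]]'
python3 - <<'E'
from h import *
im=arm.read_camera("side"); sc=arm.read_camera("scene")
a=cv2.resize(im[90:340,100:450],(390,279)); b=cv2.resize(sc[90:300,110:400],(390,279))
cv2.imwrite("pics/c7.png",np.hstack([a,b])); print(arm.read_state()['wrist_force'])
E
```

```text
time_s: 26.85
eef_pos: [0.5336, -0.3746, 0.493]
eef_rot: [-1.958, -2.455, 0.001]
wrist_force: [-0.6, 1.0, 0.2]
opening: 0.003
grip_force: 0.0
[-0.45896791  0.80364566 -0.26202523]
```

View pics/c7.png

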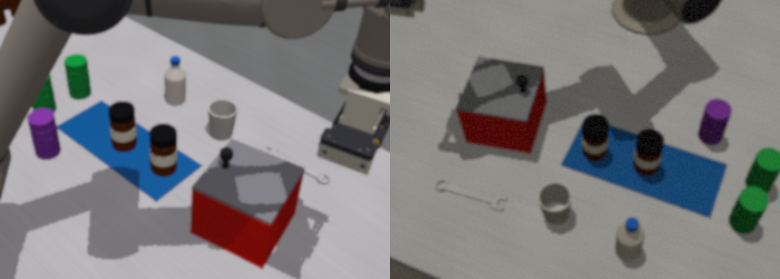

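The lid lies flat on the box, both full jars stand on the mat, nothing else has moved, and the gripper is clear.

```bash
python3 -c "
from bench import arm
print(arm.job_done())"
```

```text
the job is handed in; nothing more can be done
None
```

The job is handed in at about 27 s of the allowed 69 s: the light jar (third one lifted, about 1.7 N against 3.3 and 4.3 N) stands in the red box with the lid shut, and both full jars are still on the mat; the judge's verdict was not shown.

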